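Open the bench water valve by exactly one turn

ROBOT

A 6-joint arm with a two-finger parallel gripper is mounted at the origin on the work surface. World frame = base frame: x ahead of the robot, y to its left, z up, the work surface at z = 0. Lengths are in m, angles in degrees, forces in N, time in s.
With the tool pointing down it reaches from about 0.4 to 0.825 m from the base axis. Payload 7 kg.
Tool frame: the origin (TCP) lies at the very end of the fingers, on their centre line; the grasp point (between the pads) lies 19 mm behind it (ctrl.grip_depth is the z of the grasp point in the tool frame, in m); z points along the fingers, y is the direction in which the jaws open and shut (so a half turn about z gives the same grasp; the last joint's range is limited). The gripper opens to 88 mm and grips with 3 to 60 N. Pads are 19 mm wide; open, the fingers measure 130 mm over their backs; the gripper's body (78 mm by 193 mm) begins 47 mm behind the grasp point.
Start: joints at [83.658, 20.546, 0.682, 0, -70.136, -16.507], TCP at [0.262, 0.622, 0.227] pointing down, gripper open.
Joint ranges: [-176.03, 176.03], [-82.01, 121.73], [-58.28, 71.71], [-173.87, 95.51], [-174.79, -0.11], [-173.66, 173.66]. Speed limits (degrees/s): [136.94, 136.94, 172.46, 180, 180, 180].

INTERFACE

Orientations are given as [roll, pitch, yaw] about the fixed x, y, z axes, in that order (R = Rz(yaw) Ry(pitch) Rx(roll)).
In Python, from plant import telemetry, snapshot, job, models, ctrl gives the robot as it stands.
- The arm moves only by the tool jog_arm, never from a script. Its argument "targets" is text: rows parted by semicolons, each of 7 numbers parted by spaces: the shift along the tool's x, y, z in m, then the turn, a rotation vector about the tool's x, y, z in degrees, then the gripper command: -1 is shut, 1 is fully open, values between are in proportion. A call has exactly 8 rows; each row is the pose to reach, as a shift and turn from the pose measured when the call began, along the tool's axes at that moment; what a row does not reach only later rows make up. A row lasts 1/8 s, in which the tool goes at most 62.5 mm and 10.7 degrees, less where a joint would pass 70% of its speed; a pose out of reach is approached as far as the arm can. A call with a gripper value outside its range is refused whole. The fingers move at their own pace and stop on an object; the grip force is fixed at half the most. Time passes only in rows, so rows that repeat a pose let the fingers close, or fill a call up. It gives the time, the measured TCP pose, the force and the opening at its end, in the units of the state.
- telemetry.get_obs(): the state, without advancing time (a new reading comes with each control period).
- snapshot(name): name is "scene" or "top" or "wrist"; returns a dict with "img" (400x640x3 uint8, red, green, blue), "range_z" (400x640 float32, m along the optical axis (not along the pixel's ray), 0 where there is no reading), "intrinsics" (3x3 intrinsics, pixels), "R" (3x3) and "t" (3): a world point X has camera coordinates R X + t. Camera axes: x right, y down, z forward; pixel columns grow to the right and rows downward; lengths in m; the calibration is good to about 2 mm. A picture is of the moment at which its call begins.
- job.close_job(): hands the job in, once; it reports no verdict.
Trained networks look in a picture, given as the dict that the camera call returned (one of the last four; its "shot" number tells which), for a name from the list of things; names that differ only in an ending like _2 or _b are one class to them, and where a whole thing is asked for, a point or a joint stands for the part that bears it (a point fixed in the world has none). Each returns a list of dicts, best first, with "conf" (0 to 1); they miss things now and then, are a little off and sometimes report something else, mostly with a low value. They report only what shows in the picture. A call takes as long as a camera call. They do not tell look-alikes from the thing itself.
- models.cut_out(name, picture): "region" (400x640 bool, what is visible of it) and "uv" ([column, row] in pixels, amid what is visible of it).
- models.spot_point(name, picture): "uv" ([column, row] in pixels: a listed point, or the origin of a listed thing).
The state is a dict: "clock": time; "joint_pos": joint angles; "qvel": joint speeds; "tau": joint torques, N m; "tool_pos": TCP position; "orientation": TCP orientation; "force": force on the tool from outside, world axes, zero at the start; "moment": the same for the moment, N m; "opening": finger opening in m.
Only numpy, scipy, OpenCV 4.12 (cv2) and the standard library are available. Lean on these libraries where they do the work, as an engineer would, in place of code of your own. Each camera call takes 0.05 s, during which the arm holds its last target.

TASK

Open the bench water valve by exactly one turn: with the fingertips, push the upright black handle of the green hand wheel steadily round, anticlockwise seen from above, until it has gone once round and stands at the yellow tab again, and do not run well past it. Only push the handle: do not grip it or shove it hard, and do not fling the wheel round. Leave the bottles, the jar and the tube rack standing where they are, and finish with the hand clear of everything.

Things in the scene. Friction and masses are not known exactly. Their poses are not given: they have to be found in the camera images.
- wheel (a joint): angle of the green wheel about its vertical axis, rad; 0 = shut, handle exactly at the yellow tab; grows anticlockwise seen from above; one turn = 6.283. Starts at 0 to 0.06. Hard stops only at 0 and at three turns: nothing stops it at one turn. Stiff: about 3 to 4 N at the handle moves it; it stays where it is left, without coasting.
- axis (a point): point on the wheel's vertical axis, level with the top of the rim (112 mm above the table). Rim: green round bar 14 mm thick, centre circle 75 mm in radius (164 mm over all). Three spokes and the 36 mm hub are no higher than the rim's top. A 14 mm brass stem stands 11 mm above the rim's top in the middle and rises 6 mm per turn.
- handle: black upright round post, 22 mm in diameter, on the rim over the end of one spoke, a sleeve that can spin on its own axis as crank handles do. Origin: its foot on its own axis, 75 mm from the wheel's axis, 110 mm above the table; z up. 52 mm tall (top 162 mm above the table).
- tab_top (a point): middle of the top edge of the yellow tab, an upright plate 28 mm wide and 8 mm thick fixed on the valve's base plate just outside the wheel, 104 mm from the wheel's axis, top 93 mm above the table, which is below the rim. It marks the one-turn position: handle, tab and axis in one line seen from above.
- valve: fixed base: round aluminium plate 230 mm across, 6 mm thick, with a brass bonnet and, away from the tab, a copper pipe, all lower than the wheel. Origin: centre of its underside, 3 mm above the table; x points to the yellow tab. It may stand in any yaw, so tab and handle may start on any side.
- mat: fixed grey bench mat, 460 x 540 x 3 mm, under the valve and bystanders; origin under its centre.
- amber_bottle: loose bystander: amber glass bottle with black cap, 70 mm across, 125 mm tall, 0.4 kg; origin at the centre of its underside. Stands 0.15 m or more from the wheel's axis. Leave alone.
- white_bottle: loose bystander: white plastic bottle with red cap, 58 mm across, 135 mm tall; origin at the centre of its underside. Stands 0.15 m or more from the wheel's axis. Leave alone.
- brown_jar: loose bystander: brown glass jar with white lid, 64 mm across, 80 mm tall; origin at the centre of its underside. Stands 0.15 m or more from the wheel's axis. Leave alone.
- tube_rack: loose bystander: wooden rack, 160 mm along its x, 56 mm along its y, with four stoppered glass tubes, 125 mm tall in all; origin at the centre of its underside. Its middle stands about 0.2 m from the wheel's axis. Leave alone.
Not all that is in view belongs to the job. What is meant by the valve is not blue or purple, and is the larger of those in its own colour.

How it is judged (in metres and radians):
On the way, in this order (a step that is already met when the one before it is completed fails the run):
1. the fingers push the handle off the tab, a quarter of the way round (value of joint wheel above 1.4 rad and contact force between the fingers and handle above 0.3 N).
2. the wheel is half way round, pushed by the handle (value of joint wheel above 3 rad and contact force between the fingers and handle above 0.3 N).
3. the wheel is most of the way round, pushed by the handle (value of joint wheel above 5 rad and contact force between the fingers and handle above 0.3 N).
At the end, for the whole second after the job is handed in: The wheel has been turned one full turn from shut and is at rest, within 0.14 rad (8 degrees, so the handle's axis lies within the width of the yellow tab); the bottles, jar and rack stand upright within 15 mm of where they were (value of joint wheel between 6.143 and 6.423 rad and velocity of joint wheel between -0.05 and 0.05 rad/s and distance of each of amber_bottle, white_bottle, brown_jar, tube_rack from where it was at the start of the episode below 0.015 m and angle between each of amber_bottle, white_bottle, brown_jar, tube_rack's own z axis and vertical below 0.2 rad and linear speed of each of amber_bottle, white_bottle, brown_jar, tube_rack below 0.02 m/s); the robot touches nothing.
It fails at once if the wheel is run more than 0.5 rad (29 degrees) past the one-turn mark (value of joint wheel above 6.783 rad).
It fails at once if the wheel is flung round (faster than 4 rad/s) (velocity of joint wheel above 4 rad/s or velocity of joint wheel below -4 rad/s).
It fails at once if the handle is gripped or shoved hard (over 30 N from the fingers) (contact force between the fingers and handle above 30 N).
It fails at once if a bottle, the jar or the tube rack is pushed more than 15 mm, lifted or tipped (distance of any of amber_bottle, white_bottle, brown_jar, tube_rack from where it was at the start of the episode above 0.015 m or angle between any of amber_bottle, white_bottle, brown_jar, tube_rack's own z axis and vertical above 0.2 rad).
It also fails if it takes over 58 s, if anything falls off the work surface, if the arm or the gripper's body presses on something with over 40 N, if the wrist force passes 120 N, or if a joint passes its speed limit or range.

## Working session

There is one attempt and no reset: what is moved stays moved. The work goes in short steps, Python scripts to look and compute and a tool call to move; the robot and the scene stay as the last step left them, time stands still between calls to the robot, and variables do not carry over. Pictures are saved under pics/ and viewed, and the job is handed in when it is done.

Besides the shell and the picture viewer there is one more tool, called after ">>>" in YAML: its name, and indented under it one key for each argument. jog_arm: Moves the arm, as the interface text tells. Its arguments: {"type":"object","properties":{"targets":{"type":"string"}},"required":["targets"]}

```bash
mkdir -p pics; ls; cat > h.py <<'E'
import numpy as np, cv2
from plant import telemetry, snapshot, job, models, ctrl
def unproj(p,uv,z=None,h=None):
    K=np.array(p["intrinsics"]);R=np.array(p["R"]);t=np.array(p["t"])
    d=np.linalg.inv(K)@np.array([uv[0],uv[1],1.0])
    C=-R.T@t; D=R.T@d
    if h is not None: return C+D*(h-C[2])/D[2]
    if z is None: z=p["range_z"][int(round(uv[1])),int(round(uv[0]))]
    return C+D*z
def proj(p,X):
    c=np.array(p["R"])@np.array(X)+np.array(p["t"]); q=np.array(p["intrinsics"])@c; return q[:2]/q[2]
def save(p,n,img=None):
    cv2.imwrite("pics/"+n,cv2.cvtColor(p["img"] if img is None else img,cv2.COLOR_RGB2BGR))
E
python3 - <<'E'
from h import *
o=telemetry.get_obs(); print({k:np.round(v,3) for k,v in o.items()})
for n in ["scene","top"]:
    p=snapshot(n); save(p,n+"0.png")
    for nm in ["axis","handle","tab_top","valve","amber_bottle","white_bottle","brown_jar","tube_rack"]:
        for r in models.spot_point(nm,p)[:3]:
            print(n,nm,np.round(r["conf"],2),np.round(r["uv"],1), np.round(unproj(p,r["uv"],h={"axis":.112,"handle":.11,"tab_top":.093}.get(nm,.003)),3))
E
```

```text
pics
{'clock': np.float64(0.0), 'joint_pos': array([ 8.3658e+01,  2.0592e+01,  6.3400e-01, -2.1000e-02, -7.0136e+01,
       -1.6504e+01]), 'qvel': array([ 0.035,  0.007, -0.073, -0.016,  0.058, -0.091]), 'tau': array([ 1.0000e-03, -5.8271e+01,  2.9306e+01,  6.9980e+00,  7.0000e-03,
       -0.0000e+00]), 'tool_pos': array([0.262, 0.622, 0.226]), 'orientation': array([ 1.79904e+02, -8.00000e-03, -2.28530e+01]), 'force': array([ 0.107,  0.707, -0.102]), 'moment': array([ 0.007, -0.027,  0.012]), 'opening': np.float64(0.088)}
scene axis 0.9 [333.1 213.5] [ 0.568 -0.07   0.112]
scene axis 0.83 [180.7 212.4] [ 0.263 -0.249  0.112]
scene axis 0.79 [404.4  95.8] [0.542 0.406 0.112]
scene handle 0.73 [417.6 118.2] [0.613 0.337 0.11 ]
scene handle 0.68 [353.2 236.6] [ 0.637 -0.1    0.11 ]
scene handle 0.63 [405.7 224.4] [ 0.725 -0.01   0.11 ]
scene tab_top 0.9 [357.6 250.8] [ 0.659 -0.118  0.093]
scene tab_top 0.81 [193.3 237.9] [ 0.323 -0.28   0.093]
scene tab_top 0.63 [421.3 124.7] [0.628 0.337 0.093]
scene valve 0.89 [264.3 388. ] [ 0.625 -0.443  0.003]
scene valve 0.87 [187.  231.4] [ 0.23
[... 613 characters left out ...]
.11 ]
top handle 0.57 [156.3 154.3] [0.612 0.348 0.11 ]
top handle 0.56 [408.7 288.8] [ 0.302 -0.273  0.11 ]
top tab_top 0.84 [410.1 282.7] [ 0.315 -0.28   0.093]
top tab_top 0.82 [168.4 145.8] [0.637 0.325 0.093]
top tab_top 0.75 [489.9 142.2] [ 0.668 -0.478  0.093]
top valve 0.85 [148.5 182. ] [0.556 0.398 0.003]
top valve 0.74 [390.6 310.9] [ 0.235 -0.248  0.003]
top valve 0.57 [324.9 180.6] [ 0.572 -0.07   0.003]
top amber_bottle 0.78 [243.  189.1] [0.543 0.147 0.003]
top white_bottle 0.63 [342.1 111. ] [ 0.762 -0.112  0.003]
top brown_jar 0.73 [327.  180.1] [ 0.573 -0.076  0.003]
top brown_jar 0.72 [273.2 126.3] [0.715 0.072 0.003]
top tube_rack 0.66 [402.4 165.4] [ 0.618 -0.276  0.003]
```

View pics/scene0.png

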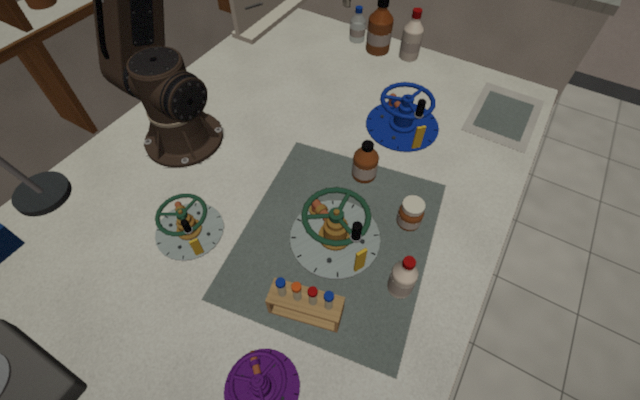

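View pics/top0.png

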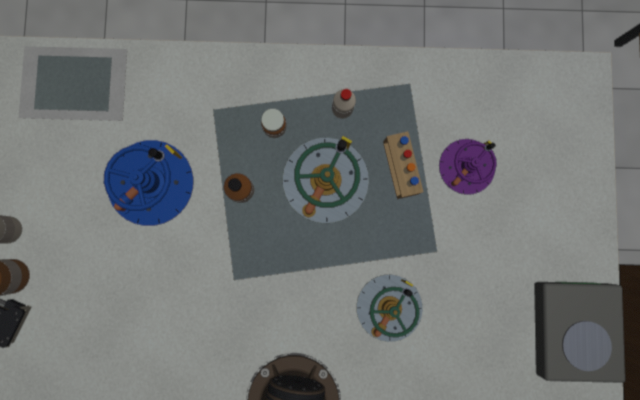

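Both pictures show four candidates. The large green wheel on the mat is at scene (334,213) and top (325,178). The small green one is at scene (181,213) and top (390,309), the blue one at scene (405,98), and the purple one at scene (262,380). The task rules out blue and purple and asks for the larger green one, so I choose the wheel on the mat. Next I'll check it in a close crop and refine its pose.

```bash
python3 - <<'E'
from h import *
from scipy.optimize import least_squares
for n,box in [("scene",(270,150,460,330)),("top",(220,80,440,240))]:
    p=snapshot(n); img=p["img"]; rz=p["range_z"]
    hsv=cv2.cvtColor(img,cv2.COLOR_RGB2HSV)
    K=np.array(p["intrinsics"]);R=np.array(p["R"]);t=np.array(p["t"])
    v,u=np.mgrid[0:400,0:640]
    P=(np.stack([(u-K[0,2])/K[0,0],(v-K[1,2])/K[1,1],np.ones_like(u)],-1)*rz[...,None]-t)@R
    m=(hsv[...,0]>55)&(hsv[...,0]<95)&(hsv[...,1]>90)&(rz>0)
    m&=(np.hypot(P[...,0]-.568,P[...,1]+.07)<.1)&(P[...,2]>.085)
    q=P[m]; print(n,len(q),np.percentile(q[:,2],[5,50,95]).round(4))
    q2=q[(np.hypot(q[:,0]-.568,q[:,1]+.07)>.06)]
    f=least_squares(lambda c:np.hypot(q2[:,0]-c[0],q2[:,1]-c[1])-c[2],[.568,-.07,.075],loss="soft_l1",f_scale=.004)
    print("circle",f.x.round(4), "ray-on-plane:")
    # using plane h=.107
    C=-R.T@t
    D=P[m]-C; W=C+D*((.107-C[2])/D[:,2])[:,None]
    rr=np.hypot(W[:,0]-.568,W[:,1]+.07); W=W[rr>.06]
    f=least_squares(lambda c:np.hypot(W[:,0]-c[0],W[:,1]-c[1])-c[2],[.568,-.07,.075],loss="soft_l1",f_scale=.004); print(f.x.round(4))
    ax=f.x
    blk=(hsv[...,2]<60)&(P[...,2]>.12)&(P[...,2]<.18)&(np.hypot(P[...,0]-.568,P[...,1]+.07)<.12)
    print("handle pts",blk.sum(),P[blk].mean(0).round(4) if blk.any() else 0, P[blk][:,2].max() if blk.any() else 0)
    top=blk&(P[...,2]>.158); print("handle top", top.sum(), P[top].mean(0).round(4) if top.any() else 0)
    yel=(hsv[...,0]>18)&(hsv[...,0]<32)&(hsv[...,1]>130)&(np.hypot(P[...,0]-.66,P[...,1]+.12)<.05)
    print("yel",yel.sum(),P[yel].mean(0).round(4), "ang",np.degrees(np.arctan2(P[yel].mean(0)[1]-ax[1],P[yel].mean(0)[0]-ax[0])))
    for nm,z in [("amber_bottle",.06),("white_bottle",.06),("brown_jar",.04),("tube_rack",.06)]:
        r=models.cut_out(nm,p)
        if r:
            reg=r[0]["region"]; pts=P[reg&(rz>0)]; print(nm,r[0]["conf"],np.round(r[0]["uv"]),np.median(pts,0).round(3),"xy min/max",np.percentile(pts[:,:2],[3,97],axis=0).round(3).tolist(),"near axis",np.percentile(np.hypot(pts[:,0]-ax[0],pts[:,1]-ax[1]),2).round(3))
    x0,y0,x1,y1=box
    c=cv2.resize(img[y0:y1,x0:x1],None,fx=3.4,fy=3.4,interpolation=cv2.INTER_CUBIC); save(p,n+"crop.png",c)
E
```

```text
scene 963 [0.1089 0.112  0.1151]
circle [ 0.576  -0.0705  0.0741] ray-on-plane:
[ 0.574  -0.0675  0.0743]
handle pts 154 [ 0.6447 -0.1053  0.1501] 0.16605870879136306
handle top 72 [ 0.6437 -0.102   0.1622]
yel 178 [ 0.6671 -0.1197  0.0656] ang -29.30388956192199
amber_bottle 0.95 [370. 163.] [0.552 0.135 0.082] xy min/max [[0.518, 0.12], [0.578, 0.165]] near axis 0.189
white_bottle 0.6 [404. 279.] [ 0.773 -0.124  0.091] xy min/max [[0.746, -0.138], [0.798, -0.097]] near axis 0.177
brown_jar 0.59 [409. 215.] [0.719 0.053 0.072] xy min/max [[0.692, 0.041], [0.745, 0.093]] near axis 0.169
tube_rack 0.93 [305. 301.] [ 0.62  -0.275  0.072] xy min/max [[0.546, -0.306], [0.69, -0.235]] near axis 0.183
top 749 [0.1072 0.1113 0.1157]
circle [ 0.5733 -0.0707  0.0739] ray-on-plane:
[ 0.5739 -0.0708  0.0742]
handle pts 87 [ 0.6378 -0.1021  0.1547] 0.164576616147498
handle top 56 [ 0.6399 -0.1026  0.1618]
yel 44 [ 0.662  -0.1185  0.0934] ang -28.452775341785884
amber_bottle 0.81 [238. 186.] [0.535 0.145 0.092] xy min/max [[0.508, 0.119], [0.571, 0.18]] near axis 0.192
white_bottle 0.86 [345. 105.] [ 0.757 -0.108  0.094] xy min/max [[0.74, -0.136], [0.784, -0.085]] near axis 0.17
brown_jar 0.56 [268. 122.] [0.705 0.067 0.081] xy min/max [[0.683, 0.041], [0.737, 0.094]] near axis 0.167
tube_rack 0.73 [402. 162.] [ 0.607 -0.261  0.071] xy min/max [[0.535, -0.306], [0.683, -0.229]] near axis 0.175
```

View pics/scenecrop.png

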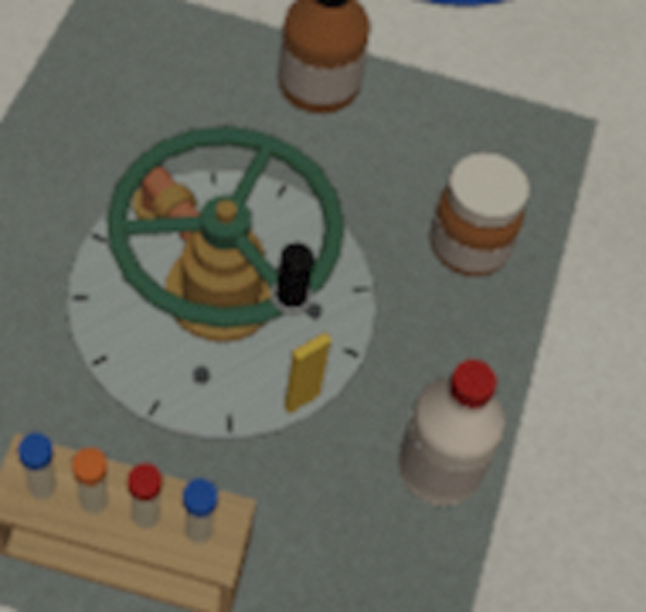

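View pics/topcrop.png

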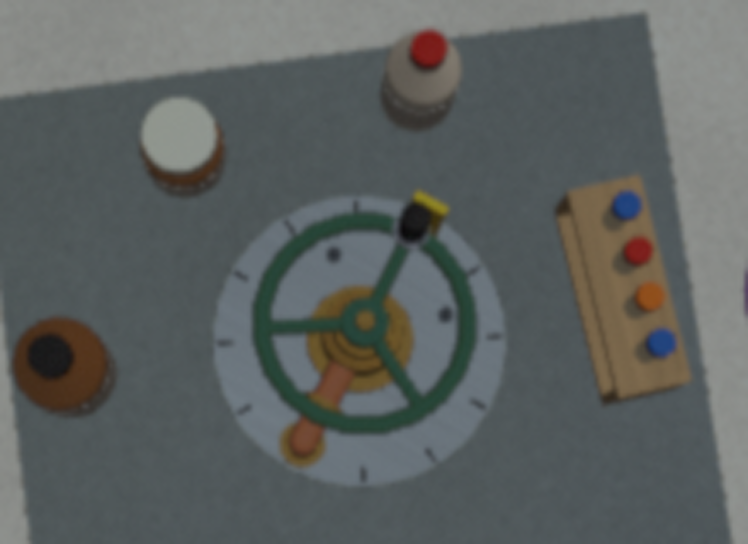

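The crops confirm the choice: green rim, white dial plate, handle at the yellow tab (scene crop ~(295,275)). The axis is near (0.573,-0.070), with the tab at about -28°. The measured rim radius of 74 mm and handle top of 162 mm match the given sizes. My plan is to shut the fingers and push with their flat side (tool ∓x), letting yaw follow the wheel and rewinding it once at half a turn.

```bash
cat >> h.py <<'E'
from scipy.spatial.transform import Rotation as Ro
AX=np.array([.5735,-.0705])
def rows(targets,g=-1):
    o=telemetry.get_obs(); p0=np.array(o["tool_pos"]); R0=Ro.from_euler("xyz",o["orientation"],degrees=True)
    out=[]
    for x,y,z,yaw in targets:
        s=R0.inv().apply(np.array([x,y,z])-p0)
        r=(R0.inv()*Ro.from_euler("xyz",[180,0,yaw],degrees=True)).as_rotvec(degrees=True)
        out.append(" ".join("%.4g"%v for v in [*np.round(s,4),*np.round(r,1),g]))
    print("; ".join(out))
def st():
    o=telemetry.get_obs(); print("t %.2f"%o["clock"],"p",np.round(o["tool_pos"],4),"rpy",np.round(o["orientation"],1),"F",np.round(o["force"],1),"q",np.round(o["joint_pos"],0),"op",round(float(o["opening"]),3)); return o
def pose(phi,back,yawoff=-90,z=.128,r=.075):
    a=np.radians(phi); c=AX+r*np.array([np.cos(a),np.sin(a)])-back*np.array([-np.sin(a),np.cos(a)])
    return [c[0],c[1],z,phi+yawoff]
E
python3 - <<'E'
from h import *
o=st(); p0=np.array(o["tool_pos"]); y0=o["orientation"][2]
g=np.array(pose(-26,.055,z=.22)); print(g)
d=g[:3]-p0; n=14
T=[]
for i in range(1,n+1):
    T.append([*(p0+d*i/n), y0+(g[3]-y0)*min(1,i/12)])
rows(T[:8]); 
E
```

```text
t 1.40 p [0.2621 0.622  0.2266] rpy [180.   -0.  -22.8] F [ 1.  -0.2 -0.3] q [ 84.  21.   1.   0. -70. -17.] op 0.088
[   0.61679914   -0.15281151    0.22       -116.        ]
0.0448 0.0412 0.0005 0 -0 7.8 -1; 0.0897 0.0823 0.0009 0 -0 15.5 -1; 0.1345 0.1235 0.0014 0 -0 23.3 -1; 0.1793 0.1647 0.0019 0 -0 31.1 -1; 0.2242 0.2058 0.0024 0 -0 38.8 -1; 0.269 0.247 0.0028 0 -0 46.6 -1; 0.3139 0.2882 0.0033 0 -0 54.3 -1; 0.3587 0.3293 0.0038 0 -0 62.1 -1
```

>>> jog_arm:
  targets: "0.045 0.041 0 0 0 8 -1; 0.09 0.082 0 0 0 16 -1; 0.135 0.123 0 0 0 23 -1; 0.179 0.165 0 0 0 31 -1; 0.224 0.206 0 0 0 39 -1; 0.269 0.247 0 0 0 47 -1; 0.314 0.288 0 0 0 54 -1; 0.359 0.329 0 0 0 62 -1"

```text
clock: 2.4
tool_pos: [0.4658, 0.1777, 0.2271]
orientation: [-179.9, 0.0, -85.1]
force: [1.4, 1.0, 0.3]
opening: 0.0135
```

```bash
python3 - <<'E'
from h import *
o=st(); p0=np.array(o["tool_pos"]); y0=o["orientation"][2]
g=np.array(pose(-26,.055,z=.22)); d=g[:3]-p0
T=[[*(p0+d*min(1,i/7)), y0+(g[3]-y0)*min(1,i/7)] for i in range(1,9)]
rows(T)
E
```

```text
t 2.40 p [0.4658 0.1777 0.2271] rpy [-179.9    0.   -85.1] F [1.4 1.  0.3] q [ 44.   4. -21.   0. -65. -39.] op 0.013
0.0489 -0.0174 0.001 -0.1 0 4.4 -1; 0.0978 -0.0349 0.002 -0.1 0 8.8 -1; 0.1467 -0.0523 0.003 -0.1 0 13.3 -1; 0.1956 -0.0698 0.004 -0 0 17.7 -1; 0.2445 -0.0872 0.005 -0 0 22.1 -1; 0.2934 -0.1046 0.006 -0 0 26.5 -1; 0.3423 -0.1221 0.007 -0 0 30.9 -1; 0.3423 -0.1221 0.007 -0 0 30.9 -1
```

>>> jog_arm:
  targets: "0.049 -0.017 0 0 0 4.5 -1; 0.098 -0.035 0 0 0 9 -1; 0.147 -0.052 0 0 0 13 -1; 0.196 -0.07 0 0 0 18 -1; 0.245 -0.087 0 0 0 22 -1; 0.293 -0.105 0 0 0 26.5 -1; 0.342 -0.122 0 0 0 31 -1; 0.342 -0.122 0.02 0 0 31 -1"

```text
clock: 3.4
tool_pos: [0.6184, -0.1559, 0.2074]
orientation: [-179.8, 0.1, -116.3]
force: [-0.2, 0.9, -0.3]
opening: 0.0002
```

```bash
python3 - <<'E'
from h import *
o=st(); p0=np.array(o["tool_pos"])
p=snapshot("scene"); save(p,"s1.png",cv2.resize(p["img"][130:330,240:460],None,fx=3,fy=3))
p=snapshot("wrist"); save(p,"w1.png")
g=np.array(pose(-26,.05)); d=g[:3]-p0
a=o["orientation"][2]
rows([[*(p0+d*min(1,i/6)), a+(g[3]-a)*min(1,i/6)] for i in range(1,9)])
E
```

```text
t 3.40 p [ 0.6184 -0.1559  0.2074] rpy [-1.798e+02  1.000e-01 -1.163e+02] F [-0.2  0.9 -0.3] q [  3.  18.  -6.   0. -66. -30.] op 0.0
-0.0002 -0.0034 0.0102 0.2 -0 0.1 -1; -0.0014 -0.0029 0.0234 0.2 -0 0 -1; -0.0026 -0.0025 0.0367 0.2 -0 -0 -1; -0.0038 -0.0021 0.0499 0.2 -0 -0.1 -1; -0.0049 -0.0017 0.0631 0.2 -0 -0.1 -1; -0.0061 -0.0012 0.0764 0.2 -0 -0.2 -1; -0.0061 -0.0012 0.0764 0.2 -0 -0.2 -1; -0.0061 -0.0012 0.0764 0.2 -0 -0.2 -1
```

View pics/s1.png

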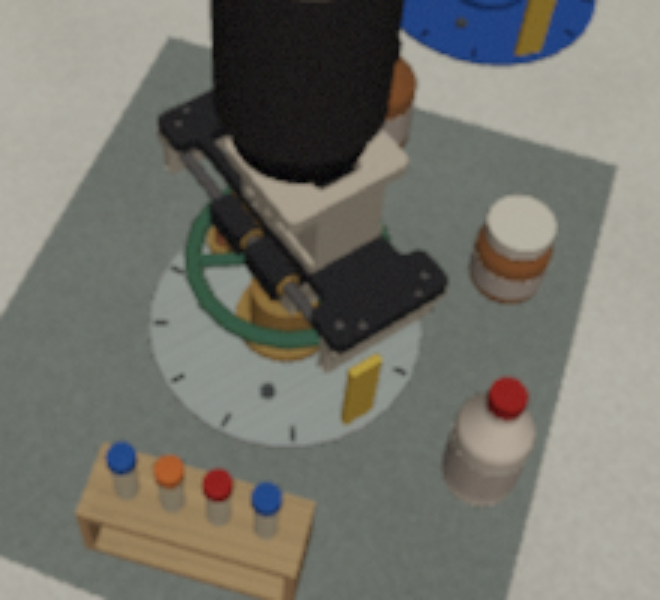

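View pics/w1.png

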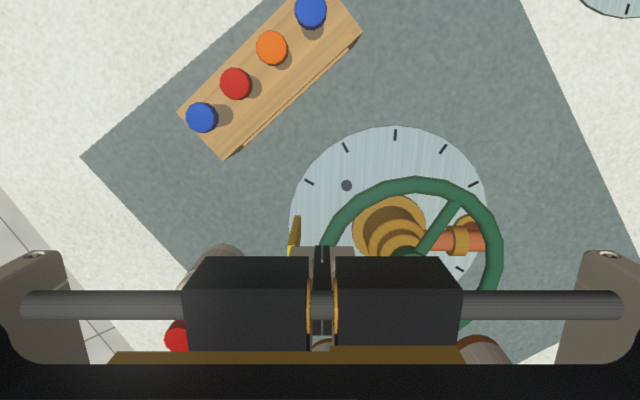

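The scene shows the hand over the clockwise side of the handle, well away from the rack, bottles and jar. Nothing lies under the closed fingers (wrist ~(325,260)) except the rim. I'll descend.

>>> jog_arm:
  targets: "0 -0.003 0.014 0 0 0 -1; -0.002 -0.003 0.028 0 0 0 -1; -0.003 -0.002 0.042 0 0 0 -1; -0.004 -0.002 0.056 0 0 0 -1; -0.005 -0.001 0.07 0 0 0 -1; -0.006 -0.001 0.078 0 0 0 -1; -0.011 -0.001 0.078 0 0 0 -1; -0.016 -0.001 0.078 0 0 0 -1"

```text
clock: 4.5
tool_pos: [0.6237, -0.1391, 0.1269]
orientation: [179.8, -0.0, -116.2]
force: [-0.8, 1.3, 0.2]
opening: 0.0004
```

```bash
cat > push.py <<'E'
import sys
from h import *
# args: start phi-equivalent computed; step deg/row; back; yawoff
def cur(yawoff,back=.0205):
    o=st(); p=np.array(o["tool_pos"])[:2]-AX
    # tool centre polar -> handle angle if touching
    a=np.degrees(np.arctan2(p[1],p[0])); r=np.hypot(*p)
    print("tool polar",round(a,1),"r",round(r,4),"implied handle",round(a+np.degrees(np.arctan2(back,.075)),1)); return a+np.degrees(np.arctan2(back,.075))
if __name__=="__main__":
    step=float(sys.argv[1]); yo=float(sys.argv[2]); b=.0205
    phi=cur(yo)
    rows([pose(phi+step*i,b,yo) for i in range(1,9)])
E
python3 push.py 3 -90
```

```text
t 4.50 p [ 0.6237 -0.1391  0.1269] rpy [ 179.8   -0.  -116.2] F [-0.8  1.3  0.2] q [  5.  22. -11.  -0. -57. -31.] op 0.0
tool polar -53.8 r 0.085 implied handle -38.5
-0.007 0.0047 -0.0011 0.2 -0 9.3 -1; -0.0108 0.0031 -0.0011 0.2 -0 6.3 -1; -0.0146 0.0017 -0.0011 0.2 -0 3.3 -1; -0.0185 0.0005 -0.0011 0.2 -0 0.3 -1; -0.0224 -0.0005 -0.0011 0.2 0 -2.7 -1; -0.0264 -0.0013 -0.0011 0.2 0 -5.7 -1; -0.0305 -0.0019 -0.0011 0.2 0 -8.7 -1; -0.0345 -0.0022 -0.0011 0.2 0 -11.7 -1
```

>>> jog_arm:
  targets: "-0.006 0.003 -0.001 0 0 1 -1; -0.01 0.003 -0.001 0 0 1 -1; -0.014 0.002 -0.001 0 0 1 -1; -0.018 0.0005 -0.001 0 0 0 -1; -0.022 -0.0005 -0.001 0 0 -3 -1; -0.026 -0.001 -0.001 0 0 -6 -1; -0.03 -0.002 -0.001 0 0 -9 -1; -0.034 -0.002 -0.001 0 0 -12 -1"

```text
clock: 5.5
tool_pos: [0.6401, -0.1101, 0.1278]
orientation: [179.8, -0.0, -104.1]
force: [-1.4, -1.3, 1.2]
opening: 0.0006
```

```bash
python3 push.py 3 -90; python3 - <<'E'
from h import *
p=snapshot("scene"); save(p,"s2.png",cv2.resize(p["img"][130:330,240:460],None,fx=3,fy=3))
E
```

```text
t 5.50 p [ 0.6401 -0.1101  0.1278] rpy [ 179.8   -0.  -104.1] F [-1.4 -1.3  1.2] q [  7.  23. -10.  -0. -58. -21.] op 0.001
tool polar -30.7 r 0.0775 implied handle -15.5
-0.0039 -0.0013 -0.0002 0.2 -0 -1.6 -1; -0.0078 -0.0021 -0.0002 0.2 -0 -4.6 -1; -0.0119 -0.0028 -0.0002 0.2 -0 -7.6 -1; -0.0159 -0.0032 -0.0002 0.2 -0 -10.6 -1; -0.02 -0.0034 -0.0002 0.2 -0 -13.6 -1; -0.024 -0.0035 -0.0002 0.2 -0 -16.6 -1; -0.0281 -0.0033 -0.0002 0.2 -0 -19.6 -1; -0.0322 -0.0028 -0.0002 0.2 0 -22.6 -1
```

View pics/s2.png

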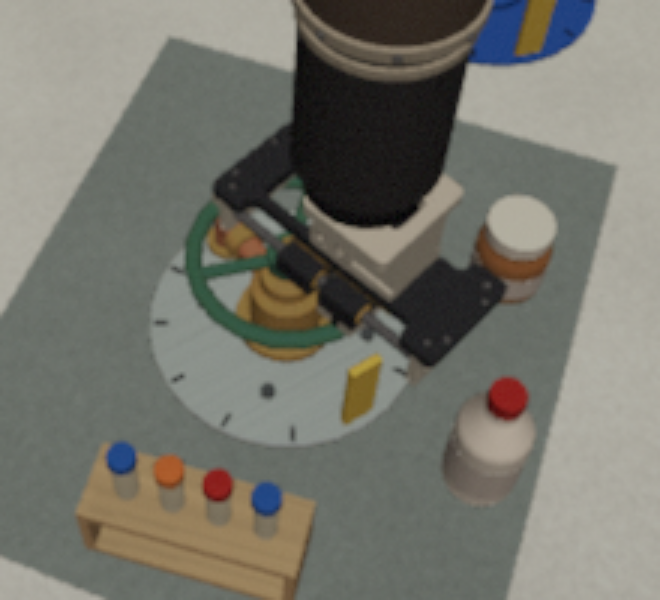

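The hand is clear of the bystanders (body at (400,260)). The left spoke appears to have moved a little, so I'll keep pushing.

>>> jog_arm:
  targets: "-0.004 -0.001 0 0 0 -2 -1; -0.008 -0.002 0 0 0 -5 -1; -0.012 -0.003 0 0 0 -8 -1; -0.016 -0.003 0 0 0 -11 -1; -0.02 -0.0035 0 0 0 -14 -1; -0.024 -0.0035 0 0 0 -17 -1; -0.028 -0.0035 0 0 0 -20 -1; -0.032 -0.003 0 0 0 -23 -1"

```text
clock: 6.55
tool_pos: [0.6512, -0.0796, 0.1279]
orientation: [179.8, 0.0, -80.8]
force: [-1.1, -3.3, 0.7]
opening: 0.0003
```

```bash
cat > ang.py <<'E'
from h import *
def ang(tag,view=False):
    # wheel angle from spokes: green points at inner radius in scene & top
    for n in ["scene","top"]:
        p=snapshot(n); img=p["img"]; rz=p["range_z"]
        hsv=cv2.cvtColor(img,cv2.COLOR_RGB2HSV)
        K=np.array(p["intrinsics"]);R=np.array(p["R"]);t=np.array(p["t"])
        v,u=np.mgrid[0:400,0:640]; C=-R.T@t
        D=np.stack([(u-K[0,2])/K[0,0],(v-K[1,2])/K[1,1],np.ones_like(u)],-1)@R
        W=C+D*((.107-C[2])/D[...,2])[...,None]
        dx=W[...,0]-AX[0];dy=W[...,1]-AX[1];rr=np.hypot(dx,dy)
        P=C+D*rz[...,None]
        m=(hsv[...,0]>55)&(hsv[...,0]<95)&(hsv[...,1]>90)&(rr>.028)&(rr<.06)&(P[...,2]>.09)&(P[...,2]<.13)
        a=np.degrees(np.arctan2(dy,dx))[m]
        h,_=np.histogram(a,bins=np.arange(-180,181,5)); 
        pk=[(int(-177.5+5*i),int(h[i])) for i in range(72) if h[i]>=3]
        best=[]
        # fold mod 120 circular mean, robust
        z=np.exp(1j*np.radians(a*3)); 
        if len(a): print(n,"pts",len(a),"spoke mod120",round(np.degrees(np.angle(z.mean()))/3,1),"R",round(abs(z.mean()),2),pk)
        if view: save(p,f"{n}_{tag}.png",cv2.resize(img[130:330,240:460] if n=="scene" else img[110:250,240:440],None,fx=3,fy=3))
if __name__=="__main__":
    import sys; ang(sys.argv[1],len(sys.argv)>2)
E
python3 push.py 3 -90; python3 ang.py 3 v
```

```text
t 6.55 p [ 0.6512 -0.0796  0.1279] rpy [179.8   0.  -80.8] F [-1.1 -3.3  0.7] q [ 10.  23.  -9.  -0. -58.  -1.] op 0.0
tool polar -6.7 r 0.0782 implied handle 8.6
-0.0041 -0.0006 -0.0001 0.2 0 -2.4 -1; -0.0081 -0.0014 -0.0001 0.2 0 -5.4 -1; -0.0121 -0.002 -0.0001 0.2 0 -8.4 -1; -0.0161 -0.0024 -0.0001 0.2 0 -11.4 -1; -0.0202 -0.0025 -0.0001 0.2 0.1 -14.4 -1; -0.0243 -0.0025 -0.0001 0.2 0.1 -17.4 -1; -0.0283 -0.0022 -0.0001 0.2 0.1 -20.4 -1; -0.0324 -0.0018 -0.0001 0.2 0.1 -23.4 -1
scene pts 47 spoke mod120 6.9 R 0.99 [(-117, 8), (-112, 20), (-107, 8), (7, 5), (122, 3)]
top pts 52 spoke mod120 9.0 R 0.99 [(-112, 17), (-107, 8), (127, 17), (132, 10)]
```

View pics/scene_3.png

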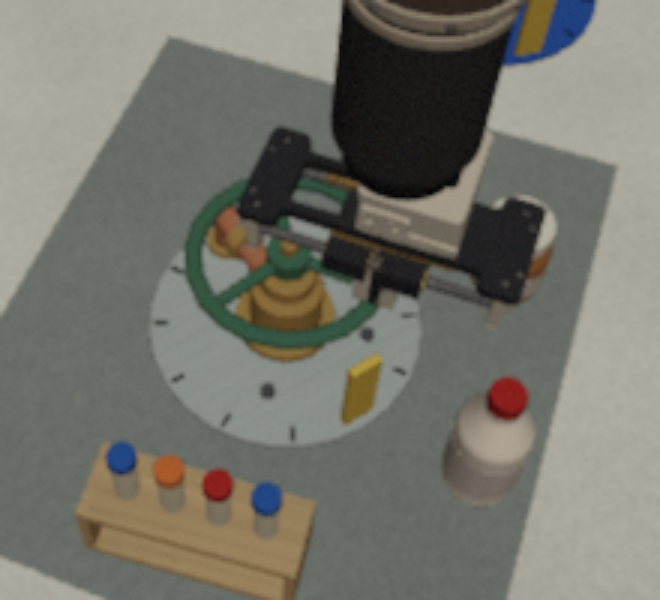

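The spokes put the handle at about 8°, which agrees with the 8.6° implied by the tool, and the push force is about 3.3 N. I'll continue.

>>> jog_arm:
  targets: "-0.004 -0.001 0 0 0 -3 -1; -0.008 -0.0015 0 0 0 -6 -1; -0.012 -0.002 0 0 0 -9 -1; -0.016 -0.0025 0 0 0 -12 -1; -0.02 -0.0025 0 0 0 -15 -1; -0.024 -0.0025 0 0 0 -18 -1; -0.028 -0.002 0 0 0 -21 -1; -0.032 -0.002 0 0 0 -24 -1"

```text
clock: 7.65
tool_pos: [0.6484, -0.0474, 0.1279]
orientation: [179.9, 0.1, -56.8]
force: [0.7, -3.9, -0.1]
opening: 0.0004
```

```bash
python3 push.py 3.5 -90
```

```text
t 7.65 p [ 0.6484 -0.0474  0.1279] rpy [ 1.799e+02  1.000e-01 -5.680e+01] F [ 0.7 -3.9 -0.1] q [ 13.  23. -10.  -0. -58.  20.] op 0.0
tool polar 17.1 r 0.0784 implied handle 32.4
-0.0048 -0.0006 -0.0001 0.1 0.1 -2.7 -1; -0.0094 -0.0014 -0.0001 0.1 0.1 -6.2 -1; -0.0142 -0.0021 -0.0001 0.1 0.1 -9.7 -1; -0.0189 -0.0024 -0.0001 0.1 0.1 -13.2 -1; -0.0236 -0.0024 -0 0.1 0.1 -16.7 -1; -0.0284 -0.0021 -0 0.1 0.1 -20.2 -1; -0.0331 -0.0016 -0 0.1 0.1 -23.7 -1; -0.0378 -0.0008 -0 0.1 0.1 -27.2 -1
```

>>> jog_arm:
  targets: "-0.005 -0.001 0 0 0 -3 -1; -0.0095 -0.0015 0 0 0 -6 -1; -0.014 -0.002 0 0 0 -10 -1; -0.019 -0.0025 0 0 0 -13 -1; -0.0235 -0.0025 0 0 0 -17 -1; -0.0285 -0.002 0 0 0 -20 -1; -0.033 -0.0015 0 0 0 -24 -1; -0.038 -0.001 0 0 0 -27 -1"

```text
clock: 8.65
tool_pos: [0.6292, -0.015, 0.128]
orientation: [180.0, 0.1, -29.7]
force: [2.2, -2.9, -0.4]
opening: 0.0006
```

```bash
python3 push.py 3.5 -90; python3 ang.py 5
```

```text
t 8.65 p [ 0.6292 -0.015   0.128 ] rpy [ 1.80e+02  1.00e-01 -2.97e+01] F [ 2.2 -2.9 -0.4] q [ 16.  21. -13.  -0. -57.  44.] op 0.001
tool polar 44.9 r 0.0786 implied handle 60.2
-0.0048 -0.0003 0 0 0.1 -3.4 -1; -0.0095 -0.0011 0 0 0.1 -6.9 -1; -0.0142 -0.0017 0 0 0.1 -10.4 -1; -0.019 -0.0019 0 0 0.1 -13.9 -1; -0.0237 -0.0019 0 0 0.1 -17.4 -1; -0.0285 -0.0016 0.0001 0 0.1 -20.9 -1; -0.0332 -0.001 0.0001 0 0.1 -24.4 -1; -0.0378 -0.0001 0.0001 0 0.1 -27.9 -1
scene pts 80 spoke mod120 59.4 R 0.97 [(-62, 11), (-57, 18), (-52, 8), (57, 7), (62, 5), (172, 13), (177, 17)]
top pts 62 spoke mod120 60.0 R 0.99 [(-177, 13), (-62, 10), (-57, 10), (57, 8), (62, 7), (177, 13)]
```

>>> jog_arm:
  targets: "-0.005 -0.0005 0 0 0 -3 -1; -0.0095 -0.001 0 0 0 -7 -1; -0.014 -0.0015 0 0 0 -10 -1; -0.019 -0.002 0 0 0 -14 -1; -0.0235 -0.002 0 0 0 -17 -1; -0.0285 -0.0015 0 0 0 -21 -1; -0.033 -0.001 0 0 0 -24 -1; -0.038 0 0 0 0 -28 -1"

```text
clock: 9.75
tool_pos: [0.5968, 0.0047, 0.1282]
orientation: [-179.9, 0.0, -1.8]
force: [3.7, -0.4, -2.5]
opening: 0.0002
```

```bash
python3 push.py 3.5 -90
```

```text
t 9.75 p [0.5968 0.0047 0.1282] rpy [-179.9    0.    -1.8] F [ 3.7 -0.4 -2.5] q [ 19.  18. -17.  -0. -55.  69.] op 0.0
tool polar 72.8 r 0.0787 implied handle 88.1
-0.0049 -0.0002 0.0002 -0.1 0 -3.4 -1; -0.0095 -0.001 0.0002 -0.1 -0 -6.9 -1; -0.0143 -0.0016 0.0002 -0.1 -0 -10.4 -1; -0.019 -0.0018 0.0002 -0.1 -0 -13.9 -1; -0.0238 -0.0018 0.0002 -0.1 -0 -17.4 -1; -0.0285 -0.0015 0.0002 -0.1 -0 -20.9 -1; -0.0332 -0.0009 0.0002 -0.1 -0 -24.4 -1; -0.0379 0 0.0002 -0.1 -0 -27.9 -1
```

>>> jog_arm:
  targets: "-0.005 -0.0005 0 0 0 -3 -1; -0.0095 -0.001 0 0 0 -7 -1; -0.014 -0.0015 0 0 0 -10 -1; -0.019 -0.002 0 0 0 -14 -1; -0.0235 -0.002 0 0 0 -17 -1; -0.0285 -0.0015 0 0 0 -21 -1; -0.033 -0.001 0 0 0 -24 -1; -0.038 0 0 0 0 -28 -1"

```text
clock: 10.75
tool_pos: [0.5597, 0.007, 0.1282]
orientation: [-179.9, -0.2, 26.2]
force: [1.7, 3.2, -1.6]
opening: 0.0007
```

```bash
python3 push.py 3.5 -90
```

```text
t 10.75 p [0.5597 0.007  0.1282] rpy [-179.9   -0.2   26.2] F [ 1.7  3.2 -1.6] q [ 21.  15. -22.  -0. -54.  96.] op 0.001
tool polar 100.1 r 0.0787 implied handle 115.4
-0.0049 -0.0003 0.0002 -0.1 -0.2 -2.7 -1; -0.0095 -0.0012 0.0002 -0.1 -0.2 -6.2 -1; -0.0142 -0.0018 0.0002 -0.1 -0.2 -9.7 -1; -0.019 -0.0021 0.0002 -0.1 -0.2 -13.2 -1; -0.0237 -0.0021 0.0002 -0.1 -0.2 -16.7 -1; -0.0285 -0.0019 0.0001 -0.1 -0.2 -20.2 -1; -0.0332 -0.0013 0.0001 -0.1 -0.2 -23.7 -1; -0.0379 -0.0005 0.0001 -0.1 -0.2 -27.2 -1
```

>>> jog_arm:
  targets: "-0.005 -0.0005 0 0 0 -3 -1; -0.0095 -0.001 0 0 0 -6 -1; -0.014 -0.002 0 0 0 -10 -1; -0.019 -0.002 0 0 0 -13 -1; -0.0235 -0.002 0 0 0 -17 -1; -0.0285 -0.002 0 0 0 -20 -1; -0.033 -0.0015 0 0 0 -24 -1; -0.038 -0.0005 0 0 0 -27 -1"

```text
clock: 11.75
tool_pos: [0.526, -0.0084, 0.1282]
orientation: [-180.0, -0.3, 53.2]
force: [0.8, 3.1, -1.0]
opening: 0.0002
```

```bash
python3 push.py 3.5 -90;python3 ang.py 6
```

```text
t 11.75 p [ 0.526  -0.0084  0.1282] rpy [-180.    -0.3   53.2] F [ 0.8  3.1 -1. ] q [ 20.  12. -26.  -0. -52. 123.] op 0.0
tool polar 127.4 r 0.0782 implied handle 142.7
-0.0047 -0.0007 0.0001 -0 -0.3 -3 -1; -0.0094 -0.0016 0.0001 0 -0.3 -6.5 -1; -0.0141 -0.0022 0.0001 0 -0.3 -10 -1; -0.0189 -0.0025 0.0001 0 -0.3 -13.5 -1; -0.0236 -0.0025 0 0 -0.3 -17 -1; -0.0283 -0.0022 0 0 -0.3 -20.5 -1; -0.0331 -0.0016 -0 0.1 -0.3 -24 -1; -0.0377 -0.0007 -0.0001 0.1 -0.3 -27.5 -1
scene pts 106 spoke mod120 23.5 R 0.97 [(-97, 20), (-92, 12), (22, 14), (27, 22), (32, 4), (132, 5), (137, 14), (142, 14)]
top pts 24 spoke mod120 24.0 R 1.0 [(-97, 16), (-92, 8)]
```

>>> jog_arm:
  targets: "-0.005 -0.001 0 0 0 -3 -1; -0.0095 -0.0015 0 0 0 -6 -1; -0.014 -0.002 0 0 0 -10 -1; -0.019 -0.0025 0 0 0 -13 -1; -0.0235 -0.0025 0 0 0 -17 -1; -0.0285 -0.002 0 0 0 -20 -1; -0.033 -0.0015 0 0 0 -24 -1; -0.038 -0.0005 0 0 0 -27 -1"

```text
clock: 12.85
tool_pos: [0.5026, -0.0385, 0.1281]
orientation: [179.9, -0.3, 80.1]
force: [0.3, 3.3, 0.1]
opening: 0.0003
```

```bash
python3 push.py 3.5 -90;python3 ang.py 7
```

```text
t 12.85 p [ 0.5026 -0.0385  0.1281] rpy [179.9  -0.3  80.1] F [0.3 3.3 0.1] q [ 18.  10. -28.  -0. -52. 152.] op 0.0
tool polar 155.7 r 0.0778 implied handle 171.0
-0.0046 -0.001 0 0.1 -0.3 -4.4 -1; -0.0093 -0.0017 -0 0.1 -0.3 -7.9 -1; -0.0141 -0.0022 -0 0.2 -0.3 -11.4 -1; -0.0188 -0.0024 -0.0001 0.2 -0.3 -14.9 -1; -0.0236 -0.0023 -0.0001 0.2 -0.3 -18.4 -1; -0.0283 -0.0019 -0.0001 0.2 -0.3 -21.9 -1; -0.033 -0.0012 -0.0001 0.2 -0.3 -25.4 -1; -0.0376 -0.0002 -0.0001 0.2 -0.3 -28.9 -1
scene pts 106 spoke mod120 52.3 R 0.98 [(-67, 19), (-62, 17), (47, 6), (52, 18), (57, 14), (162, 6), (167, 17), (172, 8)]
top pts 1 spoke mod120 52.5 R 1.0 []
```

Wheel at about 200°, with the step 2 mark passed while in contact. The last joint is at 152°, so I'll back off, rewind the yaw by 180° and continue with the opposite face.

>>> jog_arm:
  targets: "0.012 0 0 0 0 0 -1; 0.025 0 0 0 0 0 -1; 0.035 0 0 0 0 10 -1; 0.035 0 0 0 0 20 -1; 0.035 0 0 0 0 30 -1; 0.035 0 0 0 0 40 -1; 0.035 0 0 0 0 50 -1; 0.035 0 0 0 0 60 -1"

```text
clock: 13.95
tool_pos: [0.5086, -0.0036, 0.1282]
orientation: [-179.8, -0.2, 19.7]
force: [0.4, -0.3, -0.4]
opening: 0.0002
```

>>> jog_arm:
  targets: "0 0 0 0 0 10 -1; 0 0 0 0 0 20 -1; 0 0 0 0 0 30 -1; 0 0 0 0 0 40 -1; 0 0 0 0 0 50 -1; 0 0 0 0 0 60 -1; 0 0 0 0 0 70 -1; 0 0 0 0 0 80 -1"

```text
clock: 14.95
tool_pos: [0.5088, -0.0026, 0.1281]
orientation: [-179.8, 0.1, -60.6]
force: [1.2, 0.6, -0.1]
opening: 0.0005
```

```bash
python3 - <<'E'
from h import *
o=st(); p0=np.array(o["tool_pos"]); a=o["orientation"][2]
print(a)
g=np.array(pose(171.5,.026,-270)); d=g[:3]-p0; print(g)
dy=(g[3]-a+180)%360-180
rows([[*(p0+d*np.clip((i-3)/4,0,1)), a+dy*min(1,i/5)] for i in range(1,9)])
E
python3 ang.py 8 v
```

```text
t 14.95 p [ 0.5088 -0.0026  0.1281] rpy [-1.798e+02  1.000e-01 -6.060e+01] F [ 1.2  0.6 -0.1] q [ 22.  10. -28.  -0. -52.   8.] op 0.001
-60.62609318445938
[ 5.03166855e-01 -3.36998817e-02  1.28000000e-01 -9.85000000e+01]
0 0 0 -0.2 0.1 7.6 -1; 0 0 0 -0.2 0.2 15.1 -1; 0 0 0 -0.2 0.2 22.7 -1; 0.0061 0.005 0 -0.2 0.2 30.3 -1; 0.0121 0.0101 0 -0.2 0.2 37.9 -1; 0.0182 0.0151 0 -0.2 0.2 37.9 -1; 0.0243 0.0202 0 -0.2 0.2 37.9 -1; 0.0243 0.0202 0 -0.2 0.2 37.9 -1
scene pts 104 spoke mod120 52.8 R 0.98 [(-67, 17), (-62, 18), (52, 18), (57, 15), (162, 5), (167, 17), (172, 10)]
top pts 27 spoke mod120 52.9 R 1.0 [(-67, 19), (-62, 4), (172, 3)]
```

>>> jog_arm:
  targets: "0 0 0 0 0 9 -1; 0 0 0 0 0 18 -1; 0 0 0 0 0 27 -1; 0 0 0 0 0 37 -1; 0.006 0.005 0 0 0 38 -1; 0.012 0.01 0 0 0 38 -1; 0.018 0.015 0 0 0 38 -1; 0.024 0.02 0 0 0 38 -1"

```text
clock: 16.05
tool_pos: [0.5031, -0.0342, 0.128]
orientation: [-179.9, 0.3, -98.3]
force: [0.3, -0.2, 1.5]
opening: 0.0007
```

```bash
sed -i 's/phi=cur(yo)/phi=cur(yo)%360/' push.py; python3 push.py 3.5 -270
```

```text
t 16.05 p [ 0.5031 -0.0342  0.128 ] rpy [-179.9    0.3  -98.3] F [ 0.3 -0.2  1.5] q [ 18.  10. -28.  -0. -52. -27.] op 0.001
tool polar 152.7 r 0.0792 implied handle 168.0
0.005 -0 0 -0.1 0.3 0.2 -1; 0.0096 0.0011 0 -0.1 0.3 -3.3 -1; 0.0143 0.002 -0 -0.1 0.2 -6.8 -1; 0.019 0.0025 -0 -0.1 0.2 -10.3 -1; 0.0238 0.0028 -0.0001 -0.1 0.2 -13.8 -1; 0.0285 0.0028 -0.0001 -0.1 0.2 -17.3 -1; 0.0333 0.0024 -0.0001 -0.2 0.2 -20.8 -1; 0.038 0.0018 -0.0001 -0.2 0.2 -24.3 -1
```

>>> jog_arm:
  targets: "0.005 0 0 0 0 0 -1; 0.0095 0.001 0 0 0 -3 -1; 0.0145 0.002 0 0 0 -7 -1; 0.019 0.0025 0 0 0 -10 -1; 0.024 0.003 0 0 0 -14 -1; 0.0285 0.003 0 0 0 -17 -1; 0.0335 0.0025 0 0 0 -21 -1; 0.038 0.002 0 0 0 -24 -1"

```text
clock: 17.05
tool_pos: [0.4955, -0.0715, 0.1279]
orientation: [-179.8, 0.2, -74.2]
force: [-1.3, 2.3, 1.8]
opening: 0.0005
```

```bash
python3 push.py 3.5 -270; python3 ang.py 9
```

```text
t 17.05 p [ 0.4955 -0.0715  0.1279] rpy [-179.8    0.2  -74.2] F [-1.3  2.3  1.8] q [ 14.   9. -29.  -0. -52.   2.] op 0.0
tool polar -179.3 r 0.078 implied handle -164.0
0.0047 0.0009 -0.0001 -0.2 0.2 -3.7 -1; 0.0094 0.0017 -0.0001 -0.2 0.2 -7.2 -1; 0.0141 0.0022 -0.0001 -0.2 0.2 -10.7 -1; 0.0188 0.0024 -0.0001 -0.2 0.2 -14.2 -1; 0.0236 0.0024 -0.0002 -0.3 0.2 -17.7 -1; 0.0283 0.002 -0.0002 -0.3 0.2 -21.2 -1; 0.033 0.0014 -0.0002 -0.3 0.2 -24.7 -1; 0.0377 0.0005 -0.0002 -0.3 0.2 -28.2 -1
scene pts 100 spoke mod120 -43.0 R 0.97 [(-172, 6), (-167, 18), (-162, 14), (-42, 14), (-37, 15), (-32, 4), (72, 6), (77, 20), (82, 3)]
```

>>> jog_arm:
  targets: "0.0045 0.001 0 0 0 -4 -1; 0.0095 0.0015 0 0 0 -7 -1; 0.014 0.002 0 0 0 -11 -1; 0.019 0.0025 0 0 0 -14 -1; 0.0235 0.0025 0 0 0 -18 -1; 0.0285 0.002 0 0 0 -21 -1; 0.033 0.0015 0 0 0 -25 -1; 0.0375 0.0005 0 0 0 -28 -1"

```text
clock: 18.15
tool_pos: [0.5051, -0.1079, 0.1278]
orientation: [-179.7, 0.1, -46.3]
force: [-1.5, 3.3, 1.1]
opening: 0.0002
```

```bash
python3 push.py 3.5 -270
```

```text
t 18.15 p [ 0.5051 -0.1079  0.1278] rpy [-1.797e+02  1.000e-01 -4.630e+01] F [-1.5  3.3  1.1] q [ 10.  11. -27.  -0. -52.  34.] op 0.0
tool polar -151.3 r 0.0779 implied handle -136.0
0.0047 0.0009 -0.0002 -0.3 0.1 -3.7 -1; 0.0093 0.0018 -0.0002 -0.3 0.1 -7.2 -1; 0.0141 0.0023 -0.0002 -0.3 0.1 -10.7 -1; 0.0188 0.0025 -0.0002 -0.3 0.1 -14.2 -1; 0.0236 0.0025 -0.0002 -0.3 0 -17.7 -1; 0.0283 0.0021 -0.0002 -0.3 0 -21.2 -1; 0.033 0.0015 -0.0002 -0.3 0 -24.7 -1; 0.0377 0.0006 -0.0002 -0.3 0 -28.2 -1
```

>>> jog_arm:
  targets: "0.0045 0.001 0 0 0 -4 -1; 0.0095 0.002 0 0 0 -7 -1; 0.014 0.0025 0 0 0 -11 -1; 0.019 0.0025 0 0 0 -14 -1; 0.0235 0.0025 0 0 0 -18 -1; 0.0285 0.002 0 0 0 -21 -1; 0.033 0.0015 0 0 0 -25 -1; 0.0375 0.0005 0 0 0 -28 -1"

```text
clock: 19.15
tool_pos: [0.5303, -0.1352, 0.1277]
orientation: [-179.7, 0.0, -18.2]
force: [-3.1, 3.1, 2.6]
opening: 0.0006
```

```bash
python3 push.py 3.5 -270;python3 ang.py 10 v
```

```text
t 19.15 p [ 0.5303 -0.1352  0.1277] rpy [-179.7    0.   -18.2] F [-3.1  3.1  2.6] q [  6.  14. -23.  -0. -53.  66.] op 0.001
tool polar -123.7 r 0.0779 implied handle -108.5
0.0046 0.001 -0.0003 -0.3 -0 -3.3 -1; 0.0093 0.0019 -0.0003 -0.3 -0 -6.8 -1; 0.014 0.0024 -0.0003 -0.3 -0 -10.3 -1; 0.0188 0.0027 -0.0003 -0.3 -0 -13.8 -1; 0.0235 0.0027 -0.0003 -0.3 -0 -17.3 -1; 0.0283 0.0024 -0.0003 -0.3 -0 -20.8 -1; 0.033 0.0018 -0.0003 -0.3 -0.1 -24.3 -1; 0.0376 0.0009 -0.0003 -0.3 -0.1 -27.8 -1
scene pts 82 spoke mod120 13.6 R 0.97 [(-112, 7), (-107, 15), (-102, 5), (12, 13), (17, 20), (22, 6), (127, 8), (132, 6)]
```

View pics/scene_10.png

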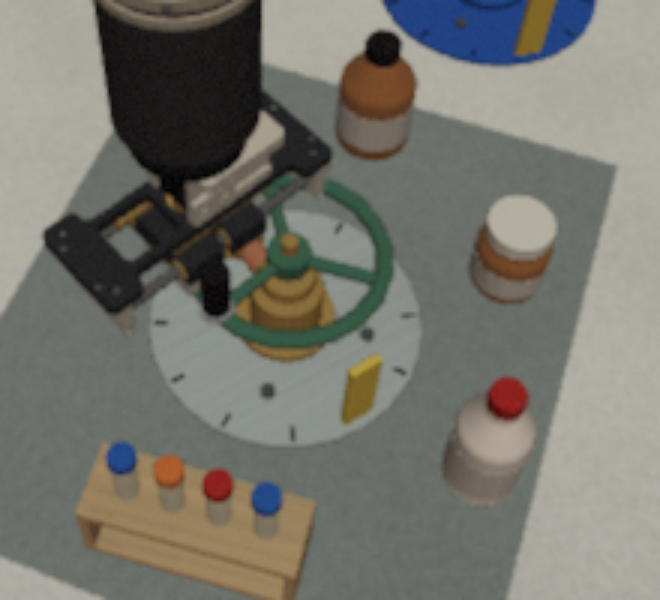

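The handle shows plainly ahead of the fingers at crop (215,290), and all the bystanders are in place. Handle angle is about -107°, leaving about 79° to go.

>>> jog_arm:
  targets: "0.0045 0.001 0 0 0 -3 -1; 0.0095 0.002 0 0 0 -7 -1; 0.014 0.0025 0 0 0 -10 -1; 0.019 0.0025 0 0 0 -14 -1; 0.0235 0.0025 0 0 0 -17 -1; 0.0285 0.0025 0 0 0 -21 -1; 0.033 0.002 0 0 0 -24 -1; 0.0375 0.001 0 0 0 -28 -1"

```text
clock: 20.25
tool_pos: [0.5651, -0.1483, 0.1276]
orientation: [-179.8, -0.1, 9.7]
force: [-3.8, 0.3, 2.4]
opening: 0.0003
```

```bash
python3 push.py 3 -270
```

```text
t 20.25 p [ 0.5651 -0.1483  0.1276] rpy [-1.798e+02 -1.000e-01  9.700e+00] F [-3.8  0.3  2.4] q [  4.  17. -18.  -0. -55.  96.] op 0.0
tool polar -96.1 r 0.0783 implied handle -80.9
0.0041 0.0005 -0.0004 -0.2 -0.1 -2.4 -1; 0.0081 0.0013 -0.0004 -0.2 -0.1 -5.4 -1; 0.0121 0.0019 -0.0004 -0.2 -0.1 -8.4 -1; 0.0162 0.0023 -0.0004 -0.2 -0.1 -11.4 -1; 0.0202 0.0024 -0.0004 -0.2 -0.1 -14.4 -1; 0.0243 0.0024 -0.0004 -0.2 -0.1 -17.4 -1; 0.0284 0.0021 -0.0004 -0.2 -0.1 -20.4 -1; 0.0324 0.0017 -0.0004 -0.2 -0.1 -23.4 -1
```

>>> jog_arm:
  targets: "0.004 0.0005 0 0 0 -2 -1; 0.008 0.0015 0 0 0 -5 -1; 0.012 0.002 0 0 0 -8 -1; 0.016 0.0025 0 0 0 -11 -1; 0.02 0.0025 0 0 0 -14 -1; 0.0245 0.0025 0 0 0 -17 -1; 0.0285 0.002 0 0 0 -20 -1; 0.0325 0.0015 0 0 0 -23 -1"

```text
clock: 21.25
tool_pos: [0.5969, -0.1446, 0.1275]
orientation: [-179.8, -0.1, 32.7]
force: [-3.0, -1.2, 2.0]
opening: 0.0002
```

```bash
python3 push.py 2.5 -270; python3 ang.py 12 v
```

```text
t 21.25 p [ 0.5969 -0.1446  0.1275] rpy [-1.798e+02 -1.000e-01  3.270e+01] F [-3.  -1.2  2. ] q [  4.  19. -15.  -0. -56. 118.] op 0.0
tool polar -72.4 r 0.0778 implied handle -57.2
0.0033 0.0008 -0.0005 -0.2 -0.1 -2.6 -1; 0.0066 0.0015 -0.0005 -0.2 -0.1 -5.1 -1; 0.01 0.002 -0.0005 -0.2 -0.1 -7.6 -1; 0.0133 0.0024 -0.0005 -0.2 -0.1 -10.1 -1; 0.0167 0.0026 -0.0005 -0.2 -0.1 -12.6 -1; 0.0201 0.0027 -0.0005 -0.2 -0.1 -15.1 -1; 0.0235 0.0026 -0.0005 -0.2 -0.1 -17.6 -1; 0.0269 0.0024 -0.0005 -0.2 -0.1 -20.1 -1
scene pts 19 spoke mod120 -55.5 R 0.99 [(62, 10), (67, 9)]
top pts 51 spoke mod120 -55.9 R 1.0 [(-177, 18), (-172, 9), (62, 15), (67, 9)]
```

View pics/scene_12.png

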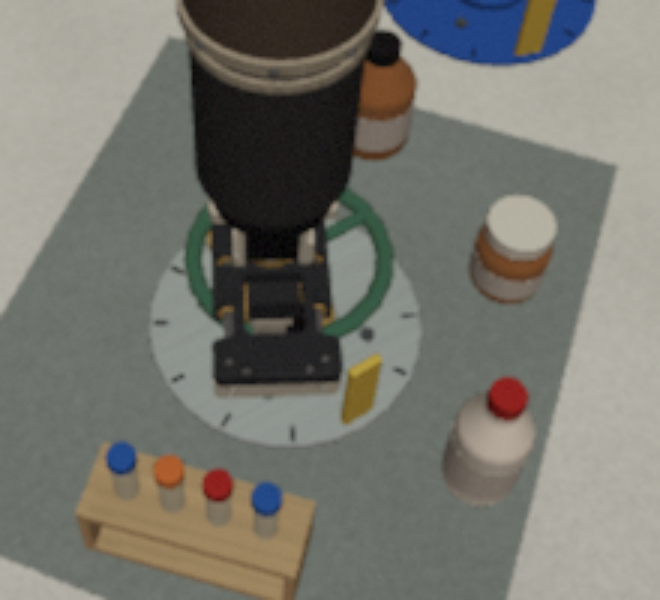

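Handle at about -56°, with 28° to go. I'll push another 20° and then measure before the last bit.

>>> jog_arm:
  targets: "0.0035 0.001 0 0 0 -3 -1; 0.0065 0.0015 0 0 0 -5 -1; 0.01 0.002 0 0 0 -8 -1; 0.0135 0.0025 0 0 0 -10 -1; 0.0165 0.0025 0 0 0 -13 -1; 0.02 0.0025 0 0 0 -15 -1; 0.0235 0.0025 0 0 0 -18 -1; 0.027 0.0025 0 0 0 -20 -1"

```text
clock: 22.35
tool_pos: [0.6215, -0.1319, 0.1274]
orientation: [-179.8, -0.2, 52.7]
force: [-2.8, -0.9, 1.5]
opening: 0.0004
```

```bash
python3 push.py 1 -270; python3 ang.py 13 v; python3 - <<'E'
from h import *
for n in ["scene","top"]:
    p=snapshot(n)
    for r in models.spot_point("tab_top",p)[:4]:
        w=unproj(p,r["uv"],h=.093); d=w[:2]-AX
        if np.hypot(*d)<.13: print(n,round(r["conf"],2),w.round(4),"r",np.hypot(*d).round(4),"ang",np.degrees(np.arctan2(d[1],d[0])).round(1))
    # yellow top-edge pixels via depth
    hsv=cv2.cvtColor(p["img"],cv2.COLOR_RGB2HSV); rz=p["range_z"]
    m=(hsv[...,0]>18)&(hsv[...,0]<34)&(hsv[...,1]>120)
    v,u=np.nonzero(m&(rz>0)); W=np.array([unproj(p,(a,b)) for a,b in zip(u,v)])
    k=np.hypot(W[:,0]-.664,W[:,1]+.12)<.035; W=W[k]
    c=W.mean(0); k2=W[:,2]>.086
    for q in (W,W[k2]):
        if len(q): c=q.mean(0); print(n,"yel",len(q),c.round(4),"ang",np.degrees(np.arctan2(c[1]-AX[1],c[0]-AX[0])).round(1))
E
```

```text
t 22.35 p [ 0.6215 -0.1319  0.1274] rpy [-179.8   -0.2   52.7] F [-2.8 -0.9  1.5] q [  5.  21. -12.  -0. -57. 137.] op 0.0
tool polar -52.0 r 0.0779 implied handle -36.7
0.0014 0.0002 -0.0006 -0.2 -0.2 -1.6 -1; 0.0027 0.0005 -0.0006 -0.2 -0.2 -2.6 -1; 0.004 0.0008 -0.0006 -0.2 -0.2 -3.6 -1; 0.0053 0.001 -0.0006 -0.2 -0.2 -4.6 -1; 0.0067 0.0013 -0.0006 -0.2 -0.2 -5.6 -1; 0.008 0.0015 -0.0006 -0.2 -0.2 -6.6 -1; 0.0094 0.0017 -0.0006 -0.2 -0.2 -7.6 -1; 0.0107 0.0018 -0.0006 -0.1 -0.2 -8.6 -1
scene pts 28 spoke mod120 -39.3 R 0.99 [(-162, 12), (-157, 15)]
top pts 51 spoke mod120 -35.9 R 1.0 [(-157, 16), (-152, 10), (82, 16), (87, 8)]
scene 0.89 [ 0.6671 -0.1094  0.093 ] r 0.1014 ang -22.5
scene yel 88 [ 0.6641 -0.1237  0.0832] ang -30.4
scene yel 19 [ 0.6488 -0.1332  0.2467] ang -39.8
top 0.6 [ 0.6693 -0.117   0.093 ] r 0.1064 ang -25.9<stdin>:12: RuntimeWarning: Mean of empty slice.
  ret = um.true_divide(
```

View pics/top_13.png

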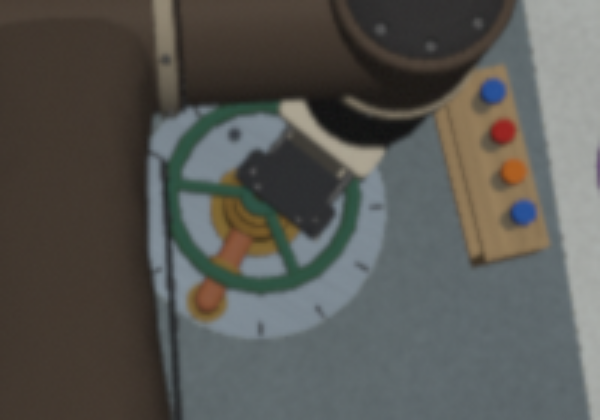

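```bash
python3 - <<'E'
from h import *
for n in ["scene","top"]:
    p=snapshot(n); img=cv2.cvtColor(cv2.imread(f"pics/{n}0.png"),cv2.COLOR_BGR2RGB)
    hsv=cv2.cvtColor(img,cv2.COLOR_RGB2HSV)
    K=np.array(p["intrinsics"]);R=np.array(p["R"]);t=np.array(p["t"])
    v,u=np.mgrid[0:400,0:640]; C=-R.T@t; print(n,"cam",C.round(2))
    D=np.stack([(u-K[0,2])/K[0,0],(v-K[1,2])/K[1,1],np.ones_like(u)],-1)@R
    W=C+D*((.107-C[2])/D[...,2])[...,None]
    dx=W[...,0]-AX[0];dy=W[...,1]-AX[1];rr=np.hypot(dx,dy)
    m=(hsv[...,0]>55)&(hsv[...,0]<95)&(hsv[...,1]>90)&(rr>.028)&(rr<.06)
    a=np.degrees(np.arctan2(dy,dx))[m]; h,_=np.histogram(a,bins=np.arange(-180,181,5))
    z=np.exp(1j*np.radians(a*3)).mean(); print("spokes",len(a),np.degrees(np.angle(z))/3,abs(z),[(int(-177.5+5*i),int(h[i])) for i in range(72) if h[i]>=3])
    for c0 in (-28,92,-148):
        k=np.abs((a-c0+180)%360-180)<20
        if k.any(): print(c0,k.sum(),a[k].mean().round(1))
    # pure geometric: tab angle hypotheses by projecting the tab edges
    y=(hsv[...,0]>18)&(hsv[...,0]<34)&(hsv[...,1]>120)
    yy,xx=np.nonzero(y); c=proj(p,[.664,-.119,.07]); k=np.hypot(xx-c[0],yy-c[1])<25; print("yellow px",k.sum(),xx[k].min(),xx[k].max(),yy[k].min(),yy[k].max(), xx[k].mean().round(1),yy[k].mean().round(1))
    for A in (-24,-26,-28,-30,-32):
        r=np.radians(A); er=np.array([np.cos(r),np.sin(r)]); et=np.array([-er[1],er[0]])
        pts=[]
        for rad in (.1,.108):
            for s in (-.014,.014):
                for zz in (.093,.04): pts.append(proj(p,[*(AX+rad*er+s*et),zz]))
        hull=cv2.convexHull(np.array(pts,np.float32)); M=np.zeros((400,640),np.uint8); cv2.fillConvexPoly(M,hull.astype(np.int32),1)
        k2=np.zeros((400,640),bool); k2[yy[k],xx[k]]=1
        print(A,"iou",(k2&(M>0)).sum()/(k2|(M>0)).sum(), hull[:,0].mean(0).round(1))
E
```

```text
scene cam [ 0.8  -0.52  0.86]
spokes 101 -25.285004075262805 0.9738974869766348 [(-152, 13), (-147, 17), (-142, 10), (-22, 18), (-17, 10), (87, 3), (92, 17), (97, 9)]
-28 32 -20.6
92 29 93.3
-148 40 -147.9
yellow px 210 336 366 235 270 357.2 256.7
-24 iou 0.5269230769230769 [361.5 256.4]
-26 iou 0.5354330708661418 [360.2 257.2]
-28 iou 0.49808429118773945 [358.9 258. ]
-30 iou 0.4121863799283154 [357.6 258.7]
-32 iou 0.33223684210526316 [356.2 259.4]
top cam [ 0.41 -0.02  1.3 ]
spokes 78 -25.387406357041424 0.9941557255112263 [(-147, 15), (-142, 11), (-27, 17), (-22, 8), (92, 13), (97, 13)]
-28 25 -25.5
92 26 95.0
-148 27 -145.6
yellow px 48 342 351 136 146 346.4 140.6
-24 iou 0.3130434782608696 [343.4 140.2]
-26 iou 0.4090909090909091 [344.7 140.8]
-28 iou 0.46601941747572817 [346.  141.5]
-30 iou 0.4351851851851852 [347.2 142.2]
-32 iou 0.3925233644859813 [348.4 142.9]
```

The initial spokes read -25.3° in both views, so with a 0–3.4° start the tab is between about -25.3° and -28.7°, and my yellow fits give about -28°. I'll aim for -27°. The handle is now at about -36.4°, so it needs 9.3° more.

>>> jog_arm:
  targets: "0.002 0.0005 0 0 0 -2 -1; 0.004 0.001 0 0 0 -3 -1; 0.006 0.001 0 0 0 -5 -1; 0.008 0.0015 0 0 0 -6 -1; 0.01 0.0015 0 0 0 -8 -1; 0.012 0.002 0 0 0 -9 -1; 0.0125 0.002 0 0 0 -9 -1; 0.0125 0.002 0 0 0 -9 -1"

```text
clock: 23.75
tool_pos: [0.631, -0.1229, 0.1275]
orientation: [-179.9, -0.2, 61.6]
force: [-2.8, -0.9, 0.5]
opening: 0.0002
```

```bash
python3 push.py 1 -270; python3 ang.py 14 v
```

```text
t 23.75 p [ 0.631  -0.1229  0.1275] rpy [-179.9   -0.2   61.6] F [-2.8 -0.9  0.5] q [  6.  22. -11.  -0. -57. 146.] op 0.0
tool polar -42.3 r 0.0778 implied handle -27.1
0.0013 0.0002 -0.0005 -0.1 -0.2 -2.3 -1; 0.0027 0.0005 -0.0005 -0.1 -0.2 -3.3 -1; 0.004 0.0008 -0.0005 -0.1 -0.2 -4.3 -1; 0.0053 0.001 -0.0005 -0.1 -0.2 -5.3 -1; 0.0067 0.0013 -0.0005 -0.1 -0.2 -6.3 -1; 0.008 0.0015 -0.0004 -0.1 -0.2 -7.3 -1; 0.0094 0.0016 -0.0004 -0.1 -0.3 -8.3 -1; 0.0107 0.0018 -0.0004 -0.1 -0.3 -9.3 -1
scene pts 38 spoke mod120 -29.4 R 0.98 [(-157, 3), (-152, 13), (-147, 17), (-142, 5)]
top pts 47 spoke mod120 -26.5 R 1.0 [(-147, 18), (-142, 7), (92, 14), (97, 6)]
```

The spokes read -26.5° (top), on target. I'll back straight off, then lift.

>>> jog_arm:
  targets: "-0.008 0 0 0 0 0 -1; -0.018 0 0 0 0 0 -1; -0.03 0 0 0 0 0 -1; -0.03 0 -0.03 0 0 0 -1; -0.03 0 -0.07 0 0 0 -1; -0.03 0 -0.11 0 0 0 -1; -0.03 0 -0.14 0 0 0 -1; -0.03 0 -0.16 0 0 0 -1"

```text
clock: 24.85
tool_pos: [0.6167, -0.1508, 0.2894]
orientation: [180.0, -0.3, 61.6]
force: [0.2, -0.3, -0.3]
opening: 0.0005
```

```bash
python3 - <<'E'
from h import *
o=st(); p0=np.array(o["tool_pos"]);a=o["orientation"][2]
rows([[*(p0+(np.array([.42,.28,.29])-p0)*min(1,i/8)),a] for i in range(1,9)])
E
python3 ang.py 15
```

```text
t 24.85 p [ 0.6167 -0.1508  0.2894] rpy [180.   -0.3  61.6] F [ 0.2 -0.3 -0.3] q [  4.  15.   1.  -0. -76. 148.] op 0.0
0.0357 -0.0472 0.0001 0 -0.3 -0 -1; 0.0714 -0.0945 0.0002 0 -0.3 -0 -1; 0.1071 -0.1417 0.0003 0 -0.3 -0 -1; 0.1428 -0.1889 0.0004 0 -0.3 -0 -1; 0.1785 -0.2362 0.0005 0 -0.3 -0 -1; 0.2141 -0.2834 0.0006 0 -0.3 -0 -1; 0.2498 -0.3306 0.0007 0 -0.3 -0 -1; 0.2855 -0.3778 0.0008 0 -0.3 -0 -1
scene pts 67 spoke mod120 -26.3 R 0.97 [(-157, 3), (-152, 13), (-147, 16), (-142, 5), (-27, 6), (-22, 20), (-17, 4)]
top pts 66 spoke mod120 -26.8 R 0.99 [(-147, 18), (-142, 7), (-27, 23), (-22, 3), (92, 9)]
```

>>> jog_arm:
  targets: "0.035 -0.047 0 0 0 0 -1; 0.07 -0.094 0 0 0 0 -1; 0.105 -0.14 0 0 0 0 -1; 0.14 -0.19 0 0 0 0 -1; 0.175 -0.235 0 0 0 0 -1; 0.21 -0.28 0 0 0 0 -1; 0.25 -0.33 0 0 0 0 -1; 0.28 -0.375 0 0 0 0 -1"

```text
clock: 25.95
tool_pos: [0.4194, 0.2749, 0.2904]
orientation: [179.8, -0.3, 61.6]
force: [0.1, 0.2, 0.5]
opening: 0.0006
```

```bash
python3 ang.py 16 v; python3 - <<'E'
from h import *
st()
for n in ("scene","top"):
    p=snapshot(n)
    a=cv2.cvtColor(cv2.imread(f"pics/{n}0.png"),cv2.COLOR_BGR2RGB)
    for nm in ["amber_bottle","white_bottle","brown_jar","tube_rack"]:
        r=models.cut_out(nm,p); print(n,nm,[(round(x["conf"],2),np.round(x["uv"]).tolist()) for x in r[:2]])
E
```

```text
scene pts 102 spoke mod120 -26.8 R 0.97 [(-157, 4), (-152, 13), (-147, 17), (-142, 5), (-27, 7), (-22, 20), (-17, 5), (87, 8), (92, 17), (97, 6)]
top pts 74 spoke mod120 -26.6 R 0.99 [(-147, 19), (-142, 7), (-27, 21), (-22, 4), (92, 13), (97, 6)]
t 26.05 p [0.4185 0.2768 0.2901] rpy [179.9  -0.4  61.9] F [-0.1 -0.6 -0.1] q [ 56.   2. -15.   0. -73.  96.] op 0.0
scene amber_bottle [(0.86, [368.0, 164.0])]
scene white_bottle [(0.65, [401.0, 279.0])]
scene brown_jar [(0.68, [410.0, 215.0]), (0.45, [342.0, 278.0])]
scene tube_rack [(0.61, [304.0, 301.0]), (0.48, [336.0, 236.0])]
top amber_bottle [(0.55, [239.0, 188.0])]
top white_bottle [(0.81, [343.0, 104.0]), (0.63, [329.0, 176.0])]
top brown_jar [(0.68, [268.0, 124.0])]
top tube_rack [(0.73, [405.0, 163.0])]
```

View pics/scene_16.png

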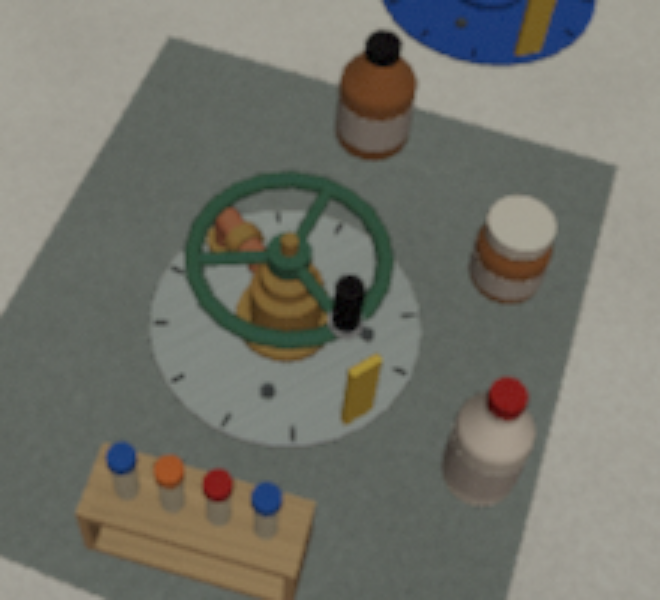

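View pics/top_16.png

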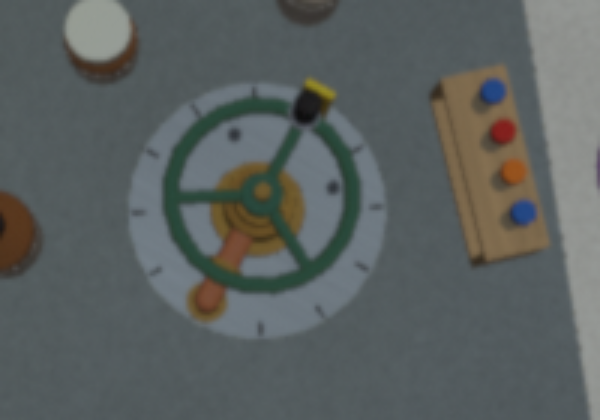

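The hand is clear. The scene crop has the handle at (347,300), and in the top crop it stands at the tab, at (310,100). Spokes read -26.7°, and the bystanders are where they started.

```bash
python3 -c "
from h import *
print(job.close_job())"
```

```text
the job is handed in; nothing more can be done
None
```

I turned the large green valve on the mat one full turn anticlockwise and handed the job in at about 26 s of the 58 s allowed. I pushed the handle with the sides of the closed fingers, at about 3–4 N. At about 200° I backed off once to rewind the wrist, then pushed the rest of the way with the other face.

**Wheel:** after I pulled clear, the spokes read -26.6° to -26.8° in both cameras. They read -25.3° before the turn, which is 0–3.4° from shut. That puts the wheel within about 2° of one turn, against the 8° allowed.

**Tab direction:** this was less certain. My yellow-tab measurements scattered from about -26° to -30°. Late network readings with the hand partly in the way gave -22.5° and -25.9°. I used the known start range instead, and the handle stands at the tab in both final pictures.

**Bystanders:** the bottles, jar and rack look upright, and the networks placed them within about 3 pixels of where they started. I did not re-measure their positions in millimetres.

**Hand:** it finished about 0.29 m above the table, away from everything, with a force reading near zero.

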